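# Load the butter warmer and click it on

### The job

Get the butter warmer ready for the pasta lesson: lift the steel pan by its black handle and lower it, without dropping it, into the warmer's round well so that its rim lies flat on the rim of the well all round. Then turn the red dial on the sloping front clockwise, past its click, so that it stays in the on notch. Leave the other things on the table where they are.

Things in the scene. Friction and masses are not known exactly. Their poses are not given: they have to be found in the camera images.
- warmer: aluminium butter warmer, fixed, 315 long (x) by 240 wide (y). Origin on the table; x points from its sloping front to its back, z up. Base 61 high; at its front, x -130 to -64, a black control face slopes at 35 degrees from 15 up to 61 high, facing -x and up. On the base stands a steel drum, 172 outside diameter, axis at x = 85, y = 0, top edge 136 high
- well_rim (a point): centre of the mouth of the drum's round well, at the height of its rim (136 above the table); axes as the warmer's. The well is 158 inside diameter and 69 deep, wall 7 thick
- dial (a joint): angle of the red dial, rad: 0 in the off notch, where it starts, growing clockwise for someone looking at the control face; on notch and hard stop at 1.2. A snap spring resists with 0.14 N m at first, less towards half way (0.6); past about 0.75 it snaps over to 1.2 and stays. Let go before half way, it springs back to 0
- dial_grip (a point): grip point of the red dial, on its axis, 26 above the control face; turns with it. z: the axis, outward from the face (35 degrees from vertical, leaning to the warmer's -x); x: along the grip bar to its white pointer. Bar 46 long (x), 15 wide (y), 31 tall, from 17 below to 13 above this point, on a disc 48 across, 7 thick. Pointer at 0: up the slope, at a white mark; at 1.2: at a green mark
- pan: loose round steel insert pan, 0.3 to 0.65 kg. Origin at the centre of its underside, z up. Body 108 diameter at the bottom, 136 at the top, with a flat outward rim 192 across whose underside is 60 above the origin; hung in the well, the origin is 60 below the well's rim. An arched handle stands across the mouth along y
- pan_handle (a point): middle of the pan's black handle bar, 105 above the pan's underside; axes as the pan's. Bar 156 long along y, 12 by 12 in section, carried at both ends by steel posts
- jug: loose glass jug, 100 diameter and 150 tall with a handle reaching 83 out to its +y; origin at the centre of its underside. A bystander
- bowl: loose white ceramic bowl, 130 diameter, 60 tall; origin at the centre of its underside. A bystander
- rolling_pin: loose light wood rolling pin lying on the table, 260 long along its x, 48 thick; origin under its middle. A bystander

How it is judged:
On the way, in this order (a step that is already met when the one before it is completed fails the run):
1. the pan hangs in the well, its rim flat on the well's rim (within 15 mm of centre, 6 mm of its seat, 5 degrees of level) (horizontal distance between pan and well_rim below 0.015 m and z of pan in the frame of well_rim between -0.066 and -0.054 m and angle between pan's own z axis and vertical below 0.09 rad), for 0.2 s.
2. the dial has been turned past its click to the on notch (over 1.0 rad) (value of joint dial above 1 rad), for 0.2 s.
At the end, for the whole second after the job is handed in: The pan hangs at rest in the well, within 15 mm of its centre, within 6 mm of its seated height and within 5 degrees of level; the dial stays by itself in the on notch (over 1.0 rad) (all of step 1 and linear speed of pan below 0.02 m/s and value of joint dial above 1 rad); the robot touches nothing.
It fails at once if the pan is dropped (over 0.7 m/s while not held) (linear speed of pan above 0.7 m/s and contact force between the fingers and pan below 0.3 N).
It fails at once if the jug, the bowl or the rolling pin is moved by more than 40 mm (distance of any of jug, bowl, rolling_pin from where it was at the start of the episode above 0.04 m).
It also fails if it takes over 58 s, if anything falls off the work surface, if the arm or the gripper's body presses on something with over 40 N, if the wrist force passes 120 N, or if a joint passes its speed limit or range.

### The arm

A 6-joint arm with a two-finger parallel gripper is mounted at the origin on the work surface. World frame = base frame: x ahead of the robot, y to its left, z up, the work surface at z = 0. Lengths are in m, angles in rad, forces in N, time in s.
With the tool pointing down it reaches from about 0.4 to 0.825 m from the base axis. Payload 7 kg.
Tool frame: the origin (TCP) lies on the centre line of the jaws, within the pads' length; the fingertips stand 25 mm ahead of it and the grasp point (between the pads) lies 6 mm ahead of it; z points along the fingers, y is the line along which they close (so a half turn about z gives the same grasp; the last joint's range is limited). The gripper opens to 88 mm and grips with 3 to 60 N. Pads are 19 mm wide; open, the fingers measure 130 mm over their backs; the gripper's body (78 mm by 193 mm) begins 47 mm behind the grasp point.
Start: joints at [1.466, 0.359, 0.012, 0, -1.224, -0.288], TCP at [0.258, 0.624, 0.252] pointing down, gripper open.
Joint ranges: [-3.07, 3.07], [-1.43, 2.12], [-1.02, 1.25], [-3.03, 1.67], [-3.05, -0], [-3.03, 3.03]. Speed limits (rad/s): [2.39, 2.39, 3.01, 3.14, 3.14, 3.14].

### API

Orientations are given as a unit quaternion [x, y, z, w].
In Python, from rig import manip gives the robot as it stands.
- The arm moves only by the tool play_rows, never from a script. Its argument "rows" is a list of rows, each an object with "travel": the shift along the world's x, y, z as a fraction of full scale, a list of three; "turn": the turn about the world's z as a fraction of full scale; "jaw": the closure, from 0 (fully open) to 1 (shut). A call has 1 to 20 rows; each row shifts and turns the commanded pose from where the row before left it; what a row does not reach is not made up. Full scale, the value 1, is 100 mm for a shift and pi/2 rad for a turn. A row lasts 1/10 s, in which the tool goes at most 50 mm and 8.59 degrees, less where a joint would pass 70% of its speed; a pose out of reach is approached as far as the arm can. A call with a number of a shift or a turn outside -1 to 1 is refused whole. A call with a gripper value outside its range is refused whole. The fingers move at their own pace and stop on an object; the grip force is fixed at half the most. Time passes only in rows, so rows that do not move let the fingers close. It gives the time, the measured TCP pose, the force, the opening and the grip force at its end, in the units of the state.
- manip.read_state(): the state, without advancing time (a new reading comes with each control period).
- manip.capture(name): name is "scene" or "top"; returns the picture (480x640x3 uint8, blue, green, red); there is no depth.
- manip.camera_model(name): a dict with "intrinsics" (3x3 intrinsics, pixels), "pose" (4x4, takes a point from camera to world coordinates). Camera axes: x right, y down, z forward; pixel columns grow to the right and rows downward; lengths in m; the calibration is good to about 2 mm. A picture is of the moment at which its call begins. camera_model takes no time and is no camera call.
- manip.sign_off(): hands the job in; it is judged then, once.
The state is a dict: "time_s": time; "qpos": joint angles; "joint_velocities": joint speeds; "joint_efforts": joint torques, N m; "ee_pos": TCP position; "tcp_rot": TCP orientation; "ft_force": force on the tool from outside, world axes, zero at the start; "moment": the same for the moment, N m; "gripper_width": opening from 0.0 (shut) to 1.0 (fully open); "gripper_force": force on a finger pad.
Only numpy, scipy, OpenCV 4.12 (cv2) and the standard library are available. Lean on these libraries where they do the work, as an engineer would, in place of code of your own. Each camera call takes 0.05 s, during which the arm holds its last target. There are 200 camera calls.

## Working session

There is one attempt and no reset: what is moved stays moved. The work goes in short steps, Python scripts to look and compute and a tool call to move; the robot and the scene stay as the last step left them, time stands still between calls to the robot, and variables do not carry over. Pictures are saved under pics/ and viewed, at most 10 in all, crops included, and the job is handed in when it is done.

Besides the shell and the picture viewer there is one more tool, called after "Request:" in YAML: its name, and indented under it one key for each argument. play_rows: Moves the arm, as the interface text tells. Its arguments: {"type":"object","properties":{"rows":{"type":"array","items":{"type":"object","properties":{"travel":{"type":"array","items":{"type":"number"}},"turn":{"type":"number"},"jaw":{"type":"number"}}}}},"required":["rows"]}

```bash
ls; mkdir -p pics
python3 - <<'E'
from rig import manip
import cv2
for n in("scene","top"):
    cv2.imwrite(f"pics/{n}0.png",manip.capture(n)); m=manip.camera_model(n); print(n,m)
s=manip.read_state(); print(s)
E
```

```text
pics
scene {'intrinsics': array([[525.08974602,   0.        , 322.9229715 ],
       [  0.        , 525.08974602, 236.70176979],
       [  0.        ,   0.        ,   1.        ]]), 'pose': array([[ 0.26694888,  0.83077349, -0.48841961,  1.21170453],
       [ 0.96369752, -0.23277133,  0.13078452, -0.16345536],
       [-0.00503777, -0.50560155, -0.8627524 ,  1.21319502],
       [ 0.        ,  0.        ,  0.        ,  1.        ]])}
top {'intrinsics': array([[473.56385322,   0.        , 324.37526565],
       [  0.        , 473.56385322, 240.91090418],
       [  0.        ,   0.        ,   1.        ]]), 'pose': array([[ 0.02884468, -0.99794176,  0.05727332,  0.50556762],
       [-0.99953599, -0.02935694, -0.00812278,  0.00209326],
       [ 0.00978743, -0.05701244, -0.99832549,  1.2310663 ],
       [ 0.        ,  0.        ,  0.        ,  1.        ]])}
{'time_s': 0.1, 'qpos': array([ 1.46609342e+00,  3.59320635e-01,  1.11489304e-02, -2.77347853e-04,
       -1.22410139e+00, -2.88109009e-01]), 'joint_velocities': array([-0.00109306, -0.00271561,  0.00321591,  0.00051091, -0.00011672,
        0.00033719]), 'joint_efforts': array([-1.08197884e-03, -5.84162021e+01,  2.93748844e+01,  7.01538876e+00,
        1.01829472e-02, -4.49326046e-05]), 'ee_pos': array([0.25825509, 0.62321146, 0.25071782]), 'tcp_rot': array([ 9.80764781e-01, -1.95191911e-01, -6.22231497e-05,  7.47220722e-04]), 'ft_force': array([-0.2291278 ,  0.59487682,  0.94145205]), 'moment': array([-0.03797161, -0.0484128 , -0.00981219]), 'gripper_force': 0.0, 'gripper_width': 1.003003908095436}
```

View pics/scene0.png

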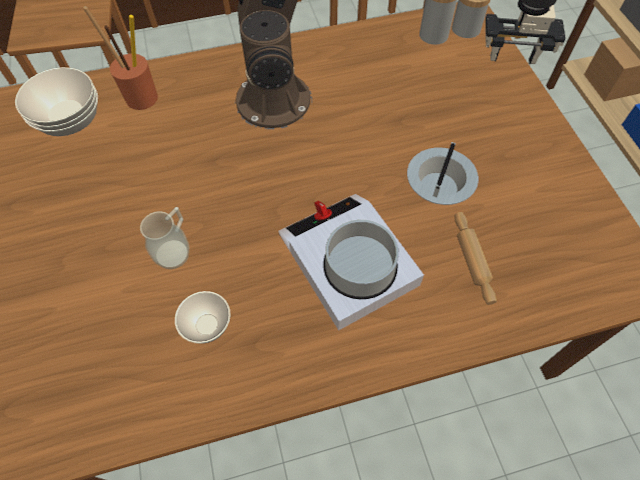

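View pics/top0.png

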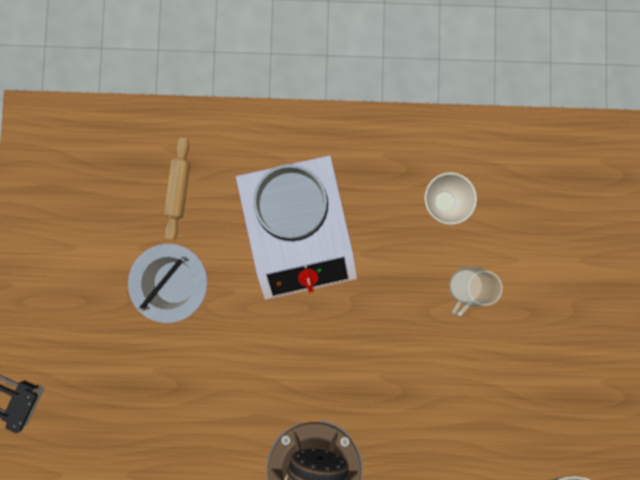

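Run:
```python
import cv2,numpy as np
a=cv2.imread("pics/top0.png");b=cv2.imread("pics/scene0.png")
def crop(im,x,y,w,h,f): return cv2.resize(im[y:y+h,x:x+w],None,fx=f,fy=f,interpolation=cv2.INTER_CUBIC)
# each 400x300
t=[crop(a,120,235,100,100,3),crop(a,240,155,100,100,3)]
u=[crop(b,395,130,100,100,3),crop(b,310,200,100,100,3)]
cv2.imwrite("pics/c1.png",np.vstack([np.hstack(t),np.hstack(u)]))
cv2.imwrite("pics/c2.png",np.hstack([crop(a,260,250,100,60,4),crop(b,270,185,100,60,4)]))
```

```text
(no output)
```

View pics/c1.png

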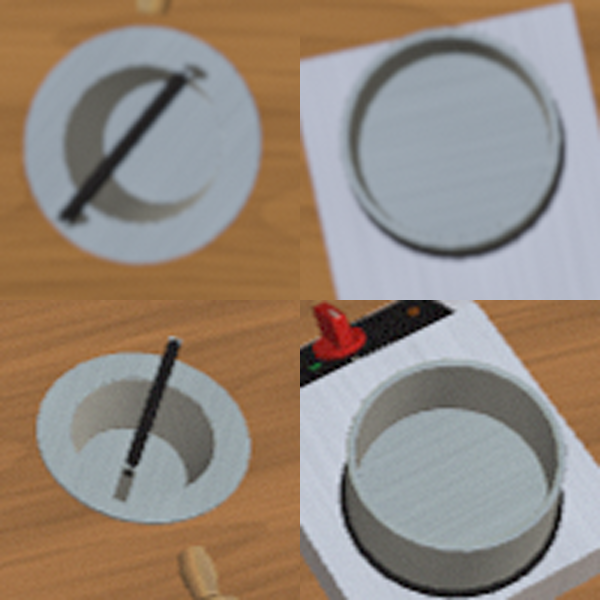

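View pics/c2.png

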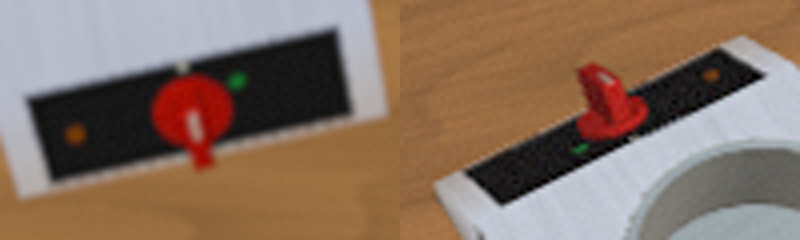

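```bash
cat > h.py <<'E'
from rig import manip
import numpy as np,cv2
M={n:manip.camera_model(n) for n in("scene","top")}
def P(n):
    m=M[n]; return m["intrinsics"]@np.linalg.inv(m["pose"])[:3]
def tri(t,s):
    X=cv2.triangulatePoints(P("top"),P("scene"),np.array(t,float),np.array(s,float)).ravel(); X=X[:3]/X[3]
    return X, np.round(proj("top",X)-t,1)
def proj(n,X):
    p=P(n)@np.append(X,1.); return p[:2]/p[2]
def onz(n,px,z):
    m=M[n]; d=m["pose"][:3,:3]@np.linalg.inv(m["intrinsics"])@np.array([*px,1.]); o=m["pose"][:3,3]
    return o+d*(z-o[2])/d[2]
E
python3 - <<'E'
from h import *
np.set_printoptions(precision=4,suppress=True)
a=tri((183.3,259.3),(438.3,186.7));b=tri((142.7,306.7),(453,143.3));print("handle",a,b,(a[0]+b[0])/2)
for n,p in(("top",(167.3,283.3)),("scene",(443,175.8))): print("panrim",onz(n,p,.061))
print("drum",tri((290.5,202.5),(362,251.7)))
for n,p in(("top",(290.5,202.5)),("scene",(362,251.7))): print("drum@136",onz(n,p,.136))
A=onz("top",(237,176),.061);B=onz("top",(331,156),.061);C=onz("top",(265,299),.015);D=onz("top",(356,277),.015);print(A,B,C,D)
for v in(A-C,B-D): print("yaw",np.arctan2(v[1],v[0]))
v=A-B;print("yaw",np.arctan2(-v[0],v[1]), np.linalg.norm(v))
print("pointer",tri((308.7,281.3),(321.7,203.8)));print("disc",tri((308.2,277.3),(323.3,216.)))
E
```

```text
handle (array([0.5177, 0.3306, 0.1012]), array([-1.5, -0.5])) (array([0.4046, 0.415 , 0.1175]), array([-1.5, -0.5])) [0.4612 0.3728 0.1093]
panrim [0.4572 0.3749 0.061 ]
panrim [0.4623 0.3776 0.061 ]
drum (array([0.6581, 0.078 , 0.1218]), array([-1.1, -0.3]))
drum@136 [0.6555 0.0745 0.136 ]
drum@136 [0.6657 0.077  0.136 ]
[0.7281 0.2147 0.061 ] [ 0.7858 -0.0179  0.061 ] [0.4225 0.1393 0.015 ] [ 0.4851 -0.0915  0.015 ]
yaw 0.24181825187807482
yaw 0.24017576258473392
yaw 0.24308906961315224 0.23961220421487336
pointer (array([0.4731, 0.03  , 0.0793]), array([-0.9, -0.2]))
disc (array([0.4816, 0.0322, 0.0326]), array([-0.7, -0.2]))
```

Run:
```python
from h import *
for n,p,q in(("top",(183.3,259.3),(142.7,306.7)),("scene",(438.3,186.7),(453,143.3))):
    a=onz(n,p,.111);b=onz(n,q,.111);v=a-b;print(n,a,b,(a+b)/2,np.linalg.norm(v),np.arctan2(v[1],v[0]))
```

```text
top [0.51665056 0.32412008 0.111     ] [0.40306505 0.41380607 0.111     ] [0.45985781 0.36896307 0.111     ] 0.14472472143689288 -0.668361125753419
scene [0.52411205 0.32933105 0.111     ] [0.39998452 0.42165531 0.111     ] [0.46204828 0.37549318 0.111     ] 0.15469781113898406 -0.6395119861493503
```

Request:
play_rows:
  rows:
    - {"travel":[0.2,-0.25,0],"turn":-0.016,"jaw":0}
    - {"travel":[0.2,-0.25,0],"turn":-0.016,"jaw":0}
    - {"travel":[0.2,-0.25,0],"turn":-0.016,"jaw":0}
    - {"travel":[0.2,-0.25,0],"turn":-0.016,"jaw":0}
    - {"travel":[0.2,-0.25,0],"turn":-0.016,"jaw":0}
    - {"travel":[0.2,-0.25,0],"turn":-0.016,"jaw":0}
    - {"travel":[0.2,-0.25,0],"turn":-0.016,"jaw":0}
    - {"travel":[0.2,-0.25,0],"turn":-0.016,"jaw":0}
    - {"travel":[0.2,-0.25,0],"turn":-0.016,"jaw":0}
    - {"travel":[0.2,-0.24,0],"turn":-0.016,"jaw":0}
    - {"travel":[0,0,0],"turn":0,"jaw":0}
    - {"travel":[0,0,0],"turn":0,"jaw":0}

```text
time_s: 1.3
ee_pos: [0.4587, 0.3739, 0.2513]
tcp_rot: [0.948, -0.317, -0.0, 0.0]
ft_force: [0.1, -0.1, -0.0]
gripper_width: 0.998
gripper_force: 0.0
```

Request:
play_rows:
  rows:
    - {"travel":[0.015,0,-0.2],"turn":0,"jaw":0}
    - {"travel":[0,0,-0.2],"turn":0,"jaw":0}
    - {"travel":[0,0,-0.2],"turn":0,"jaw":0}
    - {"travel":[0,0,-0.2],"turn":0,"jaw":0}
    - {"travel":[0,0,-0.2],"turn":0,"jaw":0}
    - {"travel":[0,0,-0.2],"turn":0,"jaw":0}
    - {"travel":[0,0,-0.2],"turn":0,"jaw":0}
    - {"travel":[0,0,0],"turn":0,"jaw":0}
    - {"travel":[0,0,0],"turn":0,"jaw":1}
    - {"travel":[0,0,0],"turn":0,"jaw":1}
    - {"travel":[0,0,0],"turn":0,"jaw":1}
    - {"travel":[0,0,0],"turn":0,"jaw":1}
    - {"travel":[0,0,0],"turn":0,"jaw":1}
    - {"travel":[0,0,0],"turn":0,"jaw":1}
    - {"travel":[0,0,0],"turn":0,"jaw":1}
    - {"travel":[0,0,0],"turn":0,"jaw":1}

```text
time_s: 2.9
ee_pos: [0.4599, 0.3745, 0.1116]
tcp_rot: [0.949, -0.317, 0.0, -0.0]
ft_force: [-0.8, 0.1, -1.2]
gripper_width: 0.336
gripper_force: 0.0
```

Request:
play_rows:
  rows:
    - {"travel":[0,0,0],"turn":0,"jaw":1}
    - {"travel":[0,0,0],"turn":0,"jaw":1}
    - {"travel":[0,0,0],"turn":0,"jaw":1}
    - {"travel":[0,0,0],"turn":0,"jaw":1}
    - {"travel":[0,0,0],"turn":0,"jaw":1}
    - {"travel":[0,0,0],"turn":0,"jaw":1}
    - {"travel":[0,0,0],"turn":0,"jaw":1}
    - {"travel":[0,0,0],"turn":0,"jaw":1}

```text
time_s: 3.7
ee_pos: [0.4598, 0.3743, 0.1114]
tcp_rot: [0.949, -0.317, -0.0, 0.0]
ft_force: [1.5, -1.6, -0.0]
gripper_width: 0.136
gripper_force: 30.0
```

Request:
play_rows:
  rows:
    - {"travel":[0,0,0.03],"turn":0,"jaw":1}
    - {"travel":[0,0,0.05],"turn":0,"jaw":1}
    - {"travel":[0,0,0.1],"turn":0,"jaw":1}
    - {"travel":[0,0,0.15],"turn":0,"jaw":1}
    - {"travel":[0,0,0.2],"turn":0,"jaw":1}
    - {"travel":[0,0,0.2],"turn":0,"jaw":1}
    - {"travel":[0,0,0.2],"turn":0,"jaw":1}
    - {"travel":[0,0,0.2],"turn":0,"jaw":1}
    - {"travel":[0,0,0.2],"turn":0,"jaw":1}
    - {"travel":[0,0,0.2],"turn":0,"jaw":1}
    - {"travel":[0,0,0.2],"turn":0,"jaw":1}
    - {"travel":[0,0,0.15],"turn":0,"jaw":1}
    - {"travel":[0,0,0.1],"turn":0,"jaw":1}
    - {"travel":[0,0,0],"turn":0,"jaw":1}
    - {"travel":[0,0,0],"turn":0,"jaw":1}

```text
time_s: 5.2
ee_pos: [0.4595, 0.3744, 0.3091]
tcp_rot: [0.949, -0.317, -0.0, 0.0]
ft_force: [-1.1, 0.3, -5.3]
gripper_width: 0.131
gripper_force: 30.0
```

Run:
```python
from h import *
a=manip.capture("scene");b=manip.capture("top")
c=lambda im,x,y,w,h,f: cv2.resize(im[y:y+h,x:x+w],None,fx=f,fy=f,interpolation=cv2.INTER_CUBIC)
cv2.imwrite("pics/lift.png",np.hstack([c(a,360,40,200,200,2),c(b,60,190,200,200,2)]))
```

```text
(no output)
```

View pics/lift.png

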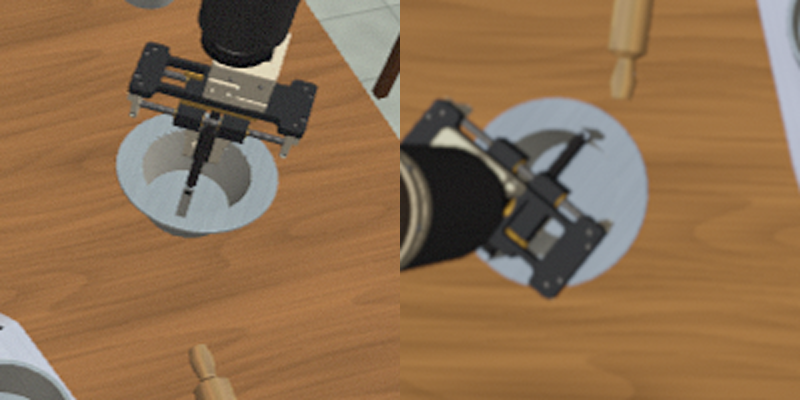

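Run:
```python
from h import *
print(onz("top",(136.5,286),.259),onz("scene",(458.75,126.75),.259))
```

```text
[0.4581175  0.37410476 0.259     ] [0.46498617 0.37621243 0.259     ]
```

Request:
play_rows:
  rows:
    - {"travel":[0.05,-0.075,0],"turn":0,"jaw":1}
    - {"travel":[0.1,-0.15,0],"turn":0,"jaw":1}
    - {"travel":[0.17,-0.255,0],"turn":0,"jaw":1}
    - {"travel":[0.17,-0.255,0],"turn":0,"jaw":1}
    - {"travel":[0.17,-0.255,0],"turn":0,"jaw":1}
    - {"travel":[0.17,-0.255,0],"turn":0,"jaw":1}
    - {"travel":[0.17,-0.255,0],"turn":0,"jaw":1}
    - {"travel":[0.17,-0.255,0],"turn":0,"jaw":1}
    - {"travel":[0.17,-0.255,0],"turn":0,"jaw":1}
    - {"travel":[0.17,-0.255,0],"turn":0,"jaw":1}
    - {"travel":[0.17,-0.255,0],"turn":0,"jaw":1}
    - {"travel":[0.17,-0.255,0],"turn":0,"jaw":1}
    - {"travel":[0.1,-0.15,0],"turn":0,"jaw":1}
    - {"travel":[0.04,-0.07,0],"turn":0,"jaw":1}
    - {"travel":[0,0,0],"turn":0,"jaw":1}
    - {"travel":[0,0,0],"turn":0,"jaw":1}
    - {"travel":[0,0,0],"turn":0,"jaw":1}

```text
time_s: 7.0
ee_pos: [0.6585, 0.0759, 0.3097]
tcp_rot: [0.949, -0.316, -0.0, -0.0]
ft_force: [-0.8, -0.0, -5.4]
gripper_width: 0.129
gripper_force: 30.0
```

Run:
```python
from h import *
a=manip.capture("scene");b=manip.capture("top")
c=lambda im,x,y,w,h,f: cv2.resize(im[y:y+h,x:x+w],None,fx=f,fy=f,interpolation=cv2.INTER_CUBIC)
cv2.imwrite("pics/over.png",np.hstack([c(a,290,140,160,200,2.5),c(b,220,130,160,200,2.5)]))
```

```text
(no output)
```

View pics/over.png

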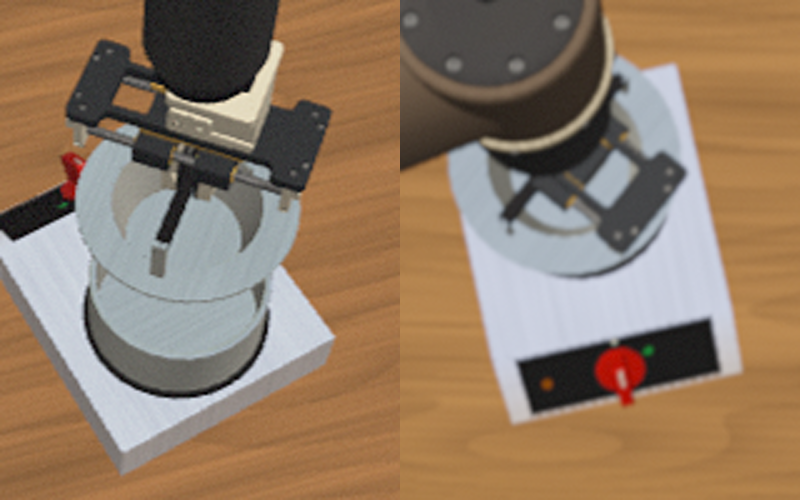

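Request:
play_rows:
  rows:
    - {"travel":[0.01,0,-0.08],"turn":0,"jaw":1}
    - {"travel":[0,0,-0.12],"turn":0,"jaw":1}
    - {"travel":[0,0,-0.12],"turn":0,"jaw":1}
    - {"travel":[0,0,-0.12],"turn":0,"jaw":1}
    - {"travel":[0,0,-0.12],"turn":0,"jaw":1}
    - {"travel":[0,0,-0.12],"turn":0,"jaw":1}
    - {"travel":[0,0,-0.12],"turn":0,"jaw":1}
    - {"travel":[0,0,-0.1],"turn":0,"jaw":1}
    - {"travel":[0,0,-0.08],"turn":0,"jaw":1}
    - {"travel":[0,0,-0.05],"turn":0,"jaw":1}
    - {"travel":[0,0,-0.04],"turn":0,"jaw":1}
    - {"travel":[0,0,-0.03],"turn":0,"jaw":1}
    - {"travel":[0,0,-0.03],"turn":0,"jaw":1}
    - {"travel":[0,0,0],"turn":0,"jaw":1}
    - {"travel":[0,0,0],"turn":0,"jaw":1}

```text
time_s: 8.6
ee_pos: [0.66, 0.0751, 0.1968]
tcp_rot: [0.949, -0.316, 0.0, -0.0]
ft_force: [-0.4, -0.7, -5.3]
gripper_width: 0.129
gripper_force: 30.0
```

Request:
play_rows:
  rows:
    - {"travel":[0,0,-0.02],"turn":0,"jaw":1}
    - {"travel":[0,0,-0.02],"turn":0,"jaw":1}
    - {"travel":[0,0,-0.02],"turn":0,"jaw":1}
    - {"travel":[0,0,-0.015],"turn":0,"jaw":1}
    - {"travel":[0,0,0],"turn":0,"jaw":1}

```text
time_s: 9.1
ee_pos: [0.6597, 0.075, 0.1887]
tcp_rot: [0.949, -0.317, -0.0, 0.0]
ft_force: [0.9, -0.4, -5.5]
gripper_width: 0.131
gripper_force: 30.0
```

Request:
play_rows:
  rows:
    - {"travel":[0,0,-0.01],"turn":0,"jaw":1}
    - {"travel":[0,0,-0.01],"turn":0,"jaw":1}
    - {"travel":[0,0,0],"turn":0,"jaw":1}
    - {"travel":[0,0,0],"turn":0,"jaw":1}

```text
time_s: 9.5
ee_pos: [0.66, 0.0751, 0.1874]
tcp_rot: [0.949, -0.316, 0.0, -0.0]
ft_force: [-1.2, 0.1, -3.5]
gripper_width: 0.132
gripper_force: 30.0
```

Contact has begun.

Request:
play_rows:
  rows:
    - {"travel":[0,0,-0.01],"turn":0,"jaw":1}
    - {"travel":[0,0,0],"turn":0,"jaw":1}
    - {"travel":[0,0,0],"turn":0,"jaw":1}

```text
time_s: 9.8
ee_pos: [0.66, 0.0751, 0.1873]
tcp_rot: [0.949, -0.316, 0.0, -0.0]
ft_force: [-4.6, 0.8, 5.3]
gripper_width: 0.132
gripper_force: 30.0
```

Request:
play_rows:
  rows:
    - {"travel":[0,0,0],"turn":0,"jaw":0.4}
    - {"travel":[0,0,0],"turn":0,"jaw":0.4}
    - {"travel":[0,0,0],"turn":0,"jaw":0.4}
    - {"travel":[0,0,0],"turn":0,"jaw":0.4}
    - {"travel":[0,0,0],"turn":0,"jaw":0.4}
    - {"travel":[0,0,0],"turn":0,"jaw":0.4}
    - {"travel":[0,0,0],"turn":0,"jaw":0.4}
    - {"travel":[0,0,0],"turn":0,"jaw":0.4}
    - {"travel":[0,0,0.1],"turn":0,"jaw":0.4}
    - {"travel":[0,0,0.2],"turn":0,"jaw":0.4}
    - {"travel":[0,0,0.3],"turn":0,"jaw":0.4}
    - {"travel":[0,0,0.3],"turn":0,"jaw":0.4}
    - {"travel":[-0.25,0,0],"turn":0,"jaw":1}
    - {"travel":[-0.25,0,0],"turn":0,"jaw":1}
    - {"travel":[-0.25,0,0],"turn":0,"jaw":1}
    - {"travel":[-0.25,0,0],"turn":0,"jaw":1}
    - {"travel":[-0.25,0.25,0],"turn":0,"jaw":1}
    - {"travel":[-0.25,0.25,0],"turn":0,"jaw":1}
    - {"travel":[0,0.25,0],"turn":0,"jaw":1}
    - {"travel":[0,0,0],"turn":0,"jaw":1}

```text
time_s: 11.8
ee_pos: [0.5097, 0.1523, 0.2775]
tcp_rot: [0.949, -0.315, 0.001, -0.001]
ft_force: [0.3, -0.1, 0.2]
gripper_width: 0.007
gripper_force: 0.0
```

Run:
```python
from h import *
a=manip.capture("scene");b=manip.capture("top")
c=lambda im,x,y,w,h,f: cv2.resize(im[y:y+h,x:x+w],None,fx=f,fy=f,interpolation=cv2.INTER_CUBIC)
cv2.imwrite("pics/seat.png",np.hstack([c(a,270,180,160,200,2.5),c(b,220,130,160,200,2.5)]))
```

```text
(no output)
```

View pics/seat.png

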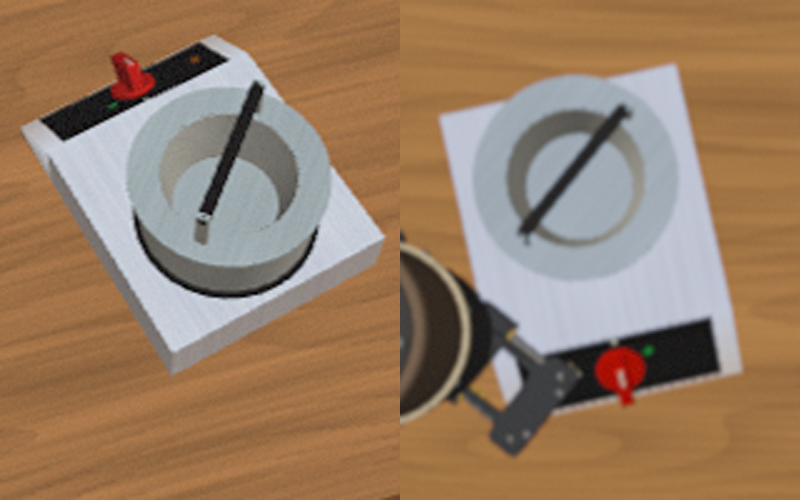

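Run:
```python
from h import *
np.set_printoptions(precision=4,suppress=True)
from scipy.spatial.transform import Rotation as R
O=np.array([.5776,.0548,0]);Rw=R.from_euler("z",.2418)
def loc(X): return Rw.inv().apply(X-O)
for n,d,p in(("top",(308.2,277.3),(308.7,281.3)),("scene",(323.3,216.),(321.7,203.8))):
    print(n,"disc",loc(onz(n,d,.0437)),"pointer",loc(onz(n,p,.078)))
# bar lower tip in top crop c2 (203,163)->px, near top z~.0568
print("lowtip",loc(onz("top",(260+203/4,250+165/4),.0568)))
print("goal",O+Rw.apply([-.1405,0,0]), Rw.apply([0,.01,0]))
s=manip.read_state();print(s["qpos"],s["ee_pos"])
```

```text
top disc [-0.0993 -0.0008  0.0437] pointer [-0.1085 -0.0009  0.078 ]
scene disc [-0.0918 -0.0011  0.0437] pointer [-0.1074  0.0031  0.078 ]
lowtip [-0.134  -0.0002  0.0568]
goal [0.4412 0.0212 0.    ] [-0.0024  0.0097  0.    ]
[ 0.6564  0.105  -0.2639  0.0002 -1.2008  0.2716] [0.5099 0.1506 0.2769]
```

Request:
play_rows:
  rows:
    - {"travel":[-0.07,-0.22,0],"turn":0.0705,"jaw":1}
    - {"travel":[-0.07,-0.22,0],"turn":0.0705,"jaw":1}
    - {"travel":[-0.07,-0.22,0],"turn":0.0705,"jaw":1}
    - {"travel":[-0.07,-0.22,0],"turn":0.0705,"jaw":1}
    - {"travel":[-0.07,-0.22,0],"turn":0.0705,"jaw":1}
    - {"travel":[-0.07,-0.22,0],"turn":0.0705,"jaw":1}
    - {"travel":[-0.07,-0.22,0],"turn":0.0705,"jaw":1}
    - {"travel":[-0.07,-0.19,0],"turn":0.0705,"jaw":1}
    - {"travel":[0,0,0],"turn":0,"jaw":1}
    - {"travel":[0,0,0],"turn":0,"jaw":1}
    - {"travel":[0,0,0],"turn":0,"jaw":1}

```text
time_s: 13.0
ee_pos: [0.4542, -0.0229, 0.2762]
tcp_rot: [0.993, 0.12, 0.0, -0.0]
ft_force: [0.3, -0.2, -0.2]
gripper_width: 0.009
gripper_force: 0.0
```

Request:
play_rows:
  rows:
    - {"travel":[-0.01,0,-0.25],"turn":0,"jaw":1}
    - {"travel":[0,0,-0.25],"turn":0,"jaw":1}
    - {"travel":[0,0,-0.25],"turn":0,"jaw":1}
    - {"travel":[0,0,-0.25],"turn":0,"jaw":1}
    - {"travel":[0,0,-0.25],"turn":0,"jaw":1}
    - {"travel":[0,0,-0.25],"turn":0,"jaw":1}
    - {"travel":[0,0,-0.25],"turn":0,"jaw":1}
    - {"travel":[0,0,-0.25],"turn":0,"jaw":1}
    - {"travel":[0,0,-0.1],"turn":0,"jaw":1}
    - {"travel":[0,0,-0.05],"turn":0,"jaw":1}
    - {"travel":[0,0,0],"turn":0,"jaw":1}
    - {"travel":[0,0,0],"turn":0,"jaw":1}

```text
time_s: 14.2
ee_pos: [0.4536, -0.0226, 0.0619]
tcp_rot: [0.993, 0.121, 0.001, -0.0]
ft_force: [0.6, 0.5, 0.3]
gripper_width: 0.001
gripper_force: 0.0
```

Run:
```python
from h import *
a=manip.capture("scene");b=manip.capture("top")
c=lambda im,x,y,w,h,f: cv2.resize(im[y:y+h,x:x+w],None,fx=f,fy=f,interpolation=cv2.INTER_CUBIC)
cv2.imwrite("pics/dial.png",np.hstack([c(a,260,150,100,100,4),c(b,260,240,100,100,4)]))
```

```text
(no output)
```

View pics/dial.png

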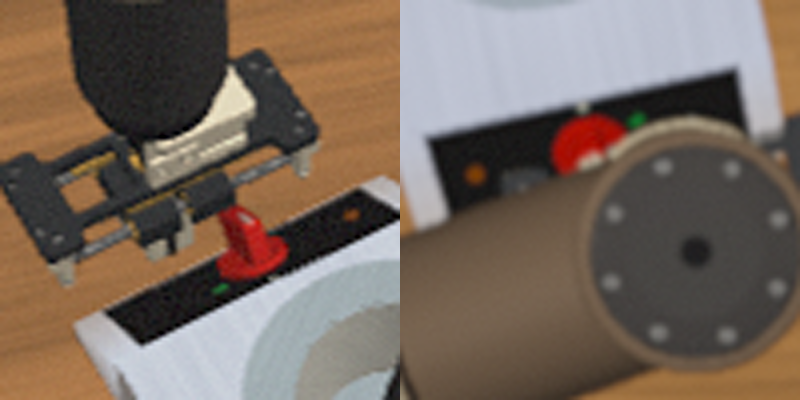

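Request:
play_rows:
  rows:
    - {"travel":[-0.01,0.04,0],"turn":0,"jaw":1}
    - {"travel":[-0.01,0.04,0],"turn":0,"jaw":1}
    - {"travel":[-0.01,0.04,0],"turn":0,"jaw":1}
    - {"travel":[-0.01,0.04,0],"turn":0,"jaw":1}
    - {"travel":[0,0,0],"turn":0,"jaw":1}

```text
time_s: 14.8
ee_pos: [0.4488, -0.0064, 0.0611]
tcp_rot: [0.993, 0.121, 0.0, -0.0]
ft_force: [-0.7, -0.4, 0.1]
gripper_width: 0.007
gripper_force: 0.0
```

Request:
play_rows:
  rows:
    - {"travel":[-0.005,0.02,0],"turn":0,"jaw":1}
    - {"travel":[-0.005,0.02,0],"turn":0,"jaw":1}
    - {"travel":[-0.005,0.02,0],"turn":0,"jaw":1}
    - {"travel":[-0.005,0.02,0],"turn":0,"jaw":1}

```text
time_s: 15.2
ee_pos: [0.446, 0.0, 0.0607]
tcp_rot: [0.993, 0.12, -0.001, 0.001]
ft_force: [1.0, -7.5, -2.3]
gripper_width: 0.007
gripper_force: 4.0
```

Request:
play_rows:
  rows:
    - {"travel":[0.005,0.02,0],"turn":0,"jaw":1}
    - {"travel":[0,0.02,0],"turn":0,"jaw":1}
    - {"travel":[-0.005,0.02,0],"turn":0,"jaw":1}
    - {"travel":[-0.005,0.02,0],"turn":0,"jaw":1}

```text
time_s: 15.6
ee_pos: [0.4447, 0.0083, 0.0605]
tcp_rot: [0.993, 0.12, -0.002, 0.0]
ft_force: [-3.3, -0.7, 1.8]
gripper_width: 0.009
gripper_force: 1.8
```

Request:
play_rows:
  rows:
    - {"travel":[-0.005,0.02,0],"turn":0,"jaw":1}
    - {"travel":[-0.005,0.02,0],"turn":0,"jaw":1}
    - {"travel":[-0.005,0.02,0],"turn":0,"jaw":1}
    - {"travel":[0,0,0],"turn":0,"jaw":1}

```text
time_s: 16.0
ee_pos: [0.445, 0.0154, 0.0611]
tcp_rot: [0.993, 0.121, 0.0, -0.0]
ft_force: [-1.1, -1.8, 0.4]
gripper_width: 0.004
gripper_force: 0.5
```

Run:
```python
from h import *
a=manip.capture("scene")
c=lambda im,x,y,w,h,f: cv2.resize(im[y:y+h,x:x+w],None,fx=f,fy=f,interpolation=cv2.INTER_CUBIC)
cv2.imwrite("pics/dial2.png",c(a,270,160,90,80,5))
```

```text
(no output)
```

View pics/dial2.png

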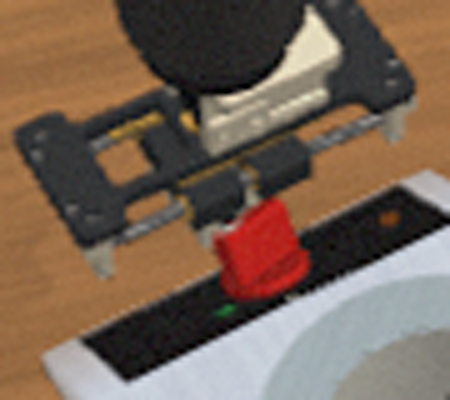

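Request:
play_rows:
  rows:
    - {"travel":[-0.005,0.025,0],"turn":0,"jaw":1}
    - {"travel":[-0.005,0.025,0],"turn":0,"jaw":1}
    - {"travel":[-0.005,0.025,0],"turn":0,"jaw":1}
    - {"travel":[-0.005,0.025,0],"turn":0,"jaw":1}
    - {"travel":[-0.005,0.02,0],"turn":0,"jaw":1}
    - {"travel":[0,0,0],"turn":0,"jaw":1}

```text
time_s: 16.65
ee_pos: [0.4411, 0.0264, 0.0609]
tcp_rot: [0.993, 0.121, -0.001, 0.001]
ft_force: [-4.3, -5.7, 4.5]
gripper_width: 0.003
gripper_force: 3.7
```

Request:
play_rows:
  rows:
    - {"travel":[-0.06,-0.06,0],"turn":0,"jaw":1}
    - {"travel":[-0.12,-0.12,0],"turn":0,"jaw":1}
    - {"travel":[0,-0.1,0.2],"turn":0,"jaw":1}
    - {"travel":[0,-0.2,0.3],"turn":0,"jaw":1}
    - {"travel":[0,-0.3,0.3],"turn":0,"jaw":1}
    - {"travel":[0,-0.3,0.3],"turn":0,"jaw":1}
    - {"travel":[0,-0.3,0.3],"turn":0,"jaw":1}
    - {"travel":[0,-0.3,0.2],"turn":0,"jaw":1}
    - {"travel":[0,-0.3,0],"turn":0,"jaw":1}
    - {"travel":[0,0,0],"turn":0,"jaw":1}
    - {"travel":[0,0,0],"turn":0,"jaw":1}

```text
time_s: 17.75
ee_pos: [0.4234, -0.1716, 0.2208]
tcp_rot: [0.993, 0.119, 0.0, -0.0]
ft_force: [0.4, 0.4, -0.2]
gripper_width: -0.001
gripper_force: 0.0
```

Run:
```python
from h import *
a=manip.capture("scene");b=manip.capture("top")
c=lambda im,x,y,w,h,f: cv2.resize(im[y:y+h,x:x+w],None,fx=f,fy=f,interpolation=cv2.INTER_CUBIC)
cv2.imwrite("pics/fin.png",np.hstack([c(a,270,170,150,150,2.6),c(b,230,150,150,150,2.6)]))
```

```text
(no output)
```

View pics/fin.png

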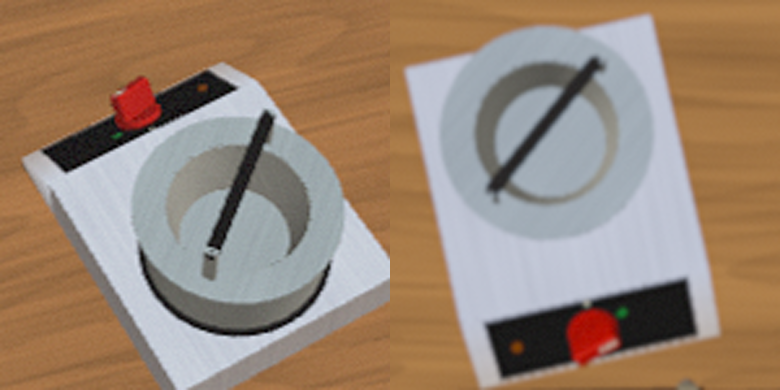

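The dial's pointer now stays over towards the green mark, and the pan's rim sits flat and central on the well.

```bash
python3 -c "
from rig import manip
print(manip.sign_off())"
```

```text
the job is handed in; nothing more can be done
None
```

The job is handed in: the last pictures show the pan seated flat and central in the well and the red dial staying turned to the on side after release; the hand-in call gave no verdict.

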